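# Find the loose terminal bolt and hold its cap open

## Robot

A 6-joint arm with a two-finger parallel gripper is mounted at the origin on the work surface. World frame = base frame: x ahead of the robot, y to its left, z up, the work surface at z = 0. Lengths are in m, angles in rad, forces in N, time in s.
With the tool pointing down it reaches from about 0.35 to 0.8 m from the base axis. Payload 7.3 kg.
Tool frame: the origin (TCP) lies between the finger pads; the fingertips stand 25 mm ahead of it and the grasp point (between the pads) lies 6 mm ahead of it (r.tip_extent is the distance from the TCP to the fingertips, in m); z points along the fingers, y is the line along which they close (so a half turn about z gives the same grasp; the last joint's range is limited). The gripper opens to 85 mm and grips with 20 to 120 N. Pads are 22 mm wide; open, the fingers measure 114 mm over their backs; the gripper's body (76 mm by 85 mm) begins 54 mm behind the grasp point. The pads swing forward as they close: fully open they stand 13 mm farther back than shut.
Start: joints at [-1.255, 0.342, 1.524, -0, 1.275, -0.146], TCP at [0.234, -0.47, 0.256] pointing down, gripper open.
Joint ranges: [-2.53, 2.53], [-0.77, 2.02], [0.04, 2.7], [-1, 4.14], [0.28, 2.66], [-3.11, 3.11]. Speed limits (rad/s): [2.57, 2.57, 3.14, 3.14, 3.14, 3.14].

## Interface

Orientations are given as a unit quaternion [x, y, z, w].
In Python, from workcell import r, command_gripper, optics gives the robot as it stands. The module is installed in compiled form; this text tells all that it offers. Calls block until the motion is done:
- r.reach(position, orientation): joint-space move of the TCP to a pose.
- r.move_straight(position, orientation=None, speed=0.15, max_force=None): straight line of the TCP; orientation=None keeps the orientation; speed is the mean speed in m/s. With max_force (N) it stops when the force on the tool has changed by that much, and returns True; else False.
- r.movej(angles): joint-space move.
- command_gripper(opening, force=None): finger opening in m; force is the grip in N (None keeps the last); returns when the fingers have stopped.
- r.hold(seconds).
- r.solve_ik(position, orientation): joint angles nearest the present ones, or None.
- r.read_state(): the state.
- optics.get_image(name): name is "side" or "top" or "wrist"; returns (picture, depth): 384x512x3 uint8, red, green, blue; 384x512 float32, m along the optical axis (not along the pixel's ray), 0 where there is no reading.
- optics.camera_model(name): a dict with "K" (3x3 intrinsics, pixels), "R" (3x3) and "t" (3): a world point X has camera coordinates R X + t; the wrist camera has in their place "tool_from_camera" (4x4, takes a point from camera to tool coordinates, whose origin is the TCP and whose axes are the flange's). Camera axes: x right, y down, z forward; pixel columns grow to the right and rows downward; lengths in m; the calibration is good to about 2 mm. A picture is of the moment at which its call begins: read the wrist's pose just before it. camera_model takes no time and is no camera call.
A pose or a line that the arm cannot do raises r.PlanningError and nothing moves.
- r.finish_job(): hands the job in; it is judged then, once.
The state is a dict: "time_s": time; "joint_positions": joint angles; "dq": joint speeds; "tau": joint torques, N m; "eef_pos": TCP position; "eef_rot": TCP orientation; "contact_force": force on the tool from outside, world axes, zero at the start; "torque": the same for the moment, N m; "grip_width": finger opening in m; "grip_force": force on a finger pad.
Only numpy, scipy, OpenCV 4.12 (cv2) and the standard library are available. Lean on these libraries where they do the work, as an engineer would, in place of code of your own. Each camera call takes 0.05 s, during which the arm holds its last target. There are 200 camera calls.

## Task

One of the three terminal bolts on the terminal box has worked loose. Working along the row from the robot's left to its right, tap each bolt firmly down on its end with the closed fingertips to find the one that gives, then lift that bolt's sprung cap well over halfway to upright and finish while still holding it open with the fingers, so that a colleague can get a spanner on the nut. Keep the other two caps shut, and do not disturb anything else on the table.

Things in the scene. Friction and masses are not known exactly. Their poses are not given: they have to be found in the camera images.
- box: Fixed terminal box: grey steel case, 100 mm deep (x), 270 mm wide (y), black deck 50 mm above the table. Origin: centre of the underside; -x is its front, towards the robot (yaw within 0.35 rad). Three upright brass bolts in a row along y at (0, +80), (0, 0), (0, -80) mm: left (the robot's left), middle, right, each under its own light grey cap; 44 mm of free deck between caps.
- bolt_left_tip (a point): The flat top end of the left (+y of the box) terminal bolt, 10 mm in diameter, upright. It stands about 12 mm above the cap's roof, through a window in it, 92 mm above the table at the start. The point moves with the bolt.
- bolt_left (a joint): How far the left (+y) bolt is pushed down (m), 0 at the start. The bolts look alike. A tight one does not give (under 1 mm). The one loose bolt, anywhere in the row, sinks 6 mm under a push of some 4 N, then stops and stays down, its end still 6 mm above the cap's roof: press each tap on to 6 N or more to tell.
- cap_left_hinge (a point): Middle of the left (+y) cap's hinge axis, which runs along the box's y, 78.5 mm above the table, 32 mm behind (+x) the bolt's axis; does not move.
- cap_left (a joint): Opening angle of the left (+y) cap (rad): 0 shut, 1.57 upright, stop at 1.7. Its front edge rises and swings back over the hinge. A light spring (0.05 N m shut, 0.14 at 1.5 rad) shuts it when let go. Pinch it from above by its flat sides near the front; it turns between the fingers as it rises.
- cap_left_front (a point): Middle of the top front edge of the left (+y) cap, moving with it. The cap is a light grey plastic hood with flat sides, 36 mm wide (y), 4 to 65 mm ahead of the hinge; roof 80 mm, lower rim 51 mm above the table (1 mm above the deck) when shut; a lip sticks out 9 mm more at the foot of its front.
- bolt_mid_tip (a point): The flat top end of the middle terminal bolt, 10 mm in diameter, upright. It stands about 12 mm above the cap's roof, through a window in it, 92 mm above the table at the start. The point moves with the bolt.
- bolt_mid (a joint): How far the middle bolt is pushed down (m), 0 at the start. The bolts look alike. A tight one does not give (under 1 mm). The one loose bolt, anywhere in the row, sinks 6 mm under a push of some 4 N, then stops and stays down, its end still 6 mm above the cap's roof: press each tap on to 6 N or more to tell.
- cap_mid_hinge (a point): Middle of the middle cap's hinge axis, which runs along the box's y, 78.5 mm above the table, 32 mm behind (+x) the bolt's axis; does not move.
- cap_mid (a joint): Opening angle of the middle cap (rad): 0 shut, 1.57 upright, stop at 1.7. Its front edge rises and swings back over the hinge. A light spring (0.05 N m shut, 0.14 at 1.5 rad) shuts it when let go. Pinch it from above by its flat sides near the front; it turns between the fingers as it rises.
- cap_mid_front (a point): Middle of the top front edge of the middle cap, moving with it. The cap is a light grey plastic hood with flat sides, 36 mm wide (y), 4 to 65 mm ahead of the hinge; roof 80 mm, lower rim 51 mm above the table (1 mm above the deck) when shut; a lip sticks out 9 mm more at the foot of its front.
- bolt_right_tip (a point): The flat top end of the right (-y of the box) terminal bolt, 10 mm in diameter, upright. It stands about 12 mm above the cap's roof, through a window in it, 92 mm above the table at the start. The point moves with the bolt.
- bolt_right (a joint): How far the right (-y) bolt is pushed down (m), 0 at the start. The bolts look alike. A tight one does not give (under 1 mm). The one loose bolt, anywhere in the row, sinks 6 mm under a push of some 4 N, then stops and stays down, its end still 6 mm above the cap's roof: press each tap on to 6 N or more to tell.
- cap_right_hinge (a point): Middle of the right (-y) cap's hinge axis, which runs along the box's y, 78.5 mm above the table, 32 mm behind (+x) the bolt's axis; does not move.
- cap_right (a joint): Opening angle of the right (-y) cap (rad): 0 shut, 1.57 upright, stop at 1.7. Its front edge rises and swings back over the hinge. A light spring (0.05 N m shut, 0.14 at 1.5 rad) shuts it when let go. Pinch it from above by its flat sides near the front; it turns between the fingers as it rises.
- cap_right_front (a point): Middle of the top front edge of the right (-y) cap, moving with it. The cap is a light grey plastic hood with flat sides, 36 mm wide (y), 4 to 65 mm ahead of the hinge; roof 80 mm, lower rim 51 mm above the table (1 mm above the deck) when shut; a lip sticks out 9 mm more at the foot of its front.
- meter: Bystander: black multimeter lying flat behind the box, 85 x 165 mm, 45 mm high with its dial; origin under its centre.
- spanner: Bystander: steel open-ended spanner lying on the table in front of the box; origin under its middle, long side along its x.
- screwdriver: Bystander: screwdriver lying on the table at the front right; origin under its middle, long side along its x.
- tray: Bystander: open aluminium tray of spare nuts, 90 x 70 x 25 mm, past the left end of the box; origin under its centre.
- tape: Bystander: roll of black tape, 68 mm across, 18 mm high, past the right end of the box; origin under its centre.
- transformer: Bystander: small open-frame transformer on a steel foot 50 x 92 mm, 63 mm high, at the front left; origin under its centre.
- jar: Bystander: small jar, 48 mm across, 50 mm high, at the front right; origin under its centre.

How it is judged:
By the outcome, as a careful person would: the job done as asked, in the order asked, and still so for the second after the job is handed in, while the arm keeps its last pose, push and grip.
It also fails if it takes over 45 s, if anything falls off the work surface, if the arm or the gripper's body presses on something with over 40 N, if the wrist force passes 120 N, or if a joint passes its speed limit or range.

## Working session

There is one attempt and no reset: what is moved stays moved. The work goes in short steps, each a Python script; the robot and the scene stay as the last script left them, time stands still between calls to the robot, and variables do not carry over. Pictures are saved under pics/ and viewed, at most 10 in all, crops included, and the job is handed in when it is done.

```bash
mkdir -p pics; python3 - <<'E'
from workcell import r,optics
import cv2,numpy as np
for n in("top","side"):
    p,d=optics.get_image(n); np.savez(f"pics/{n}.npz",p=p,d=d)
    cv2.imwrite(f"pics/{n}.png",p[:,:,::-1]); m=optics.camera_model(n); print(n,{k:np.round(v,4).tolist() for k,v in m.items()})
s=r.read_state();print(s['time_s'],s['eef_pos'],s['eef_rot'],s['contact_force'],r.tip_extent)
E
```

```text
top {'K': [[401.7114, 0.0, 262.5922], [0.0, 401.7114, 185.618], [0.0, 0.0, 1.0]], 'R': [[-0.0217, -0.9995, 0.0216], [-0.9978, 0.0203, -0.0633], [0.0629, -0.0229, -0.9978]], 't': [-0.0119, 0.4795, 1.356]}
side {'K': [[443.9979, 0.0, 253.3737], [0.0, 443.9979, 186.991], [0.0, 0.0, 1.0]], 'R': [[0.8894, -0.4564, 0.0247], [-0.2115, -0.4589, -0.863], [0.4052, 0.7623, -0.5047]], 't': [-0.4621, 0.1566, 1.2495]}
0.1 [ 0.23383608 -0.4696939   0.25568784] [ 9.73465593e-01  2.28832413e-01 -5.79639974e-05 -6.80465245e-04] [ 0.16670135  0.08229454 -0.5640557 ] 0.025
```

View pics/top.png

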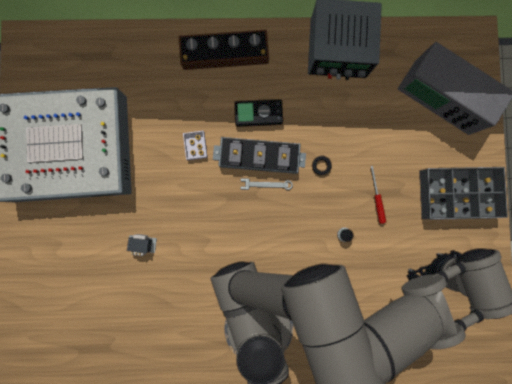

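View pics/side.png

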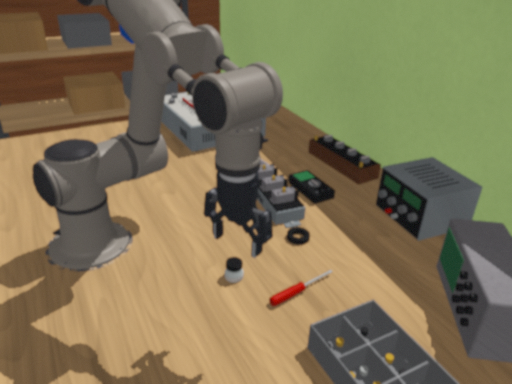

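The top view shows the box at about px (261,156) with caps at (235,152), (260,155) and (285,157). The tray is at its left and the tape at its right. The spanner is in front at (266,184) and the meter behind at (259,112). Next I measure roughly by depth and look with the wrist camera from above.

```bash
cat > h.py <<'E'
import numpy as np,cv2
from workcell import r,optics,command_gripper
from scipy.spatial.transform import Rotation as Ro
def cloud(d,K):
    v,u=np.mgrid[:d.shape[0],:d.shape[1]]
    return np.stack([(u-K[0,2])/K[0,0]*d,(v-K[1,2])/K[1,1]*d,d],-1)
def cloud_world(n,d,s=None):
    m=optics.camera_model(n);c=cloud(d,np.array(m['K']))
    if n!='wrist': return (c-np.array(m['t']))@np.array(m['R'])
    T=np.array(m['tool_from_camera']);c=c@T[:3,:3].T+T[:3,3]
    return Ro.from_quat(s['eef_rot']).apply(c.reshape(-1,3)).reshape(c.shape)+s['eef_pos']
def down(phi):  # tool z down, tool y axis at world yaw phi
    y=np.array([np.cos(phi),np.sin(phi),0]);z=np.array([0,0,-1.]);x=np.cross(y,z)
    return Ro.from_matrix(np.stack([x,y,z],1)).as_quat()
E
python3 - <<'E'
from h import *
f=np.load('pics/top.npz');P=cloud_world('top',f['d'])
sub=P[130:180,212:310].reshape(-1,3)
for lo,hi in((.04,.06),(.07,.086)):
    q=sub[(sub[:,2]>lo)&(sub[:,2]<hi)]; print(lo,len(q),q.mean(0))
    print(cv2.minAreaRect(q[:,:2].astype(np.float32)*1000))
m=((P[...,2]>.07)&(P[...,2]<.1)).astype(np.uint8);m[:130]=0;m[180:]=0;m[:,:212]=0;m[:,310:]=0
n,l,st,_=cv2.connectedComponentsWithStats(m)
for i in range(1,n):
    if st[i,4]>20: print(st[i],P[l==i].mean(0), cv2.minAreaRect(P[l==i][:,:2].astype(np.float32)*1000))
print(np.round(optics.camera_model('wrist')['tool_from_camera'],3), np.array(optics.camera_model('wrist')['K']))
for c in [(.52,.0,.35)]:
  for ph in(0,np.pi/2,-np.pi/2): print(r.solve_ik(np.array(c),down(ph)))
E
```

```text
0.04 1560 [ 0.5787717  -0.01096119  0.04978408]
((583.1967163085938, -11.860031127929688), (269.68701171875, 100.47602081298828), 84.03648376464844)
0.07 692 [ 0.58542194 -0.01204108  0.07991755]
((586.0736083984375, -12.143142700195312), (196.04380798339844, 76.03114318847656), 84.09513092041016)
[229 138  13  24 243] [0.5939972  0.06717509 0.08060481] ((594.2892456054688, 67.20973205566406), (36.28697204589844, 75.921630859375), 84.36970520019531)
[253 141  13  23 247] [ 0.58543989 -0.01231248  0.08038049] ((586.1228637695312, -12.270330429077148), (35.773887634277344, 75.57435607910156), 84.09211730957031)
[278 143  13  24 245] [ 0.57706085 -0.09111174  0.08051617] ((577.4393920898438, -91.66327667236328), (36.07282257080078, 75.19682312011719), 84.04734802246094)
[[ 0.    -0.959 -0.284  0.071]
 [ 1.    -0.     0.     0.   ]
 [-0.    -0.284  0.959 -0.117]
 [ 0.     0.     0.     1.   ]] [[326.07345503   0.         254.45757395]
 [  0.         326.07345503 188.51882248]
 [  0.           0.           1.        ]]
[-1.47456868e-01  2.77378524e-01  1.35893111e+00 -4.44089210e-16
  1.50528302e+00 -1.47456868e-01]
[-1.47456868e-01  2.77378524e-01  1.35893111e+00 -4.44089210e-16
  1.50528302e+00 -1.71825320e+00]
[-1.47456868e-01  2.77378524e-01  1.35893111e+00 -4.44089210e-16
  1.50528302e+00  1.42333946e+00]
```

Box centre is about (0.583, -0.012), yaw about -0.104. The measured sizes (270x100, caps 36x76, roof at 80 mm) match the description. Next I check from the wrist camera on the way.

```bash
python3 - <<'E'
from h import *
yaw=-.104;q=down(np.pi/2+yaw)
ex=np.array([np.cos(yaw),np.sin(yaw),0]);c=np.array([.583,-.012,0])
s=r.read_state()
r.move_straight(np.array(s['eef_pos'])+[0,0,.06],speed=.2)
r.reach(c-.02*ex+[0,0,.29],q);command_gripper(0)
r.hold(.2);s=r.read_state();p,d=optics.get_image('wrist');np.savez('pics/w1.npz',p=p,d=d)
cv2.imwrite('pics/w1.png',p[:,:,::-1])
P=cloud_world('wrist',d,s);print(s['time_s'],s['eef_pos'],s['contact_force'],s['grip_width'])
near=np.linalg.norm(P[...,:2]-c[:2],axis=-1)<.17
def rect(lo,hi,name,amin=150):
    m=(near&(P[...,2]>lo)&(P[...,2]<hi)).astype(np.uint8);n,l,st,_=cv2.connectedComponentsWithStats(m)
    for i in range(1,n):
        if st[i,4]>amin: print(name,st[i],np.round(P[l==i].mean(0),4),cv2.minAreaRect(P[l==i][:,:2].astype(np.float32)*1000))
rect(.076,.086,'roof');rect(.0885,.097,'bolt',30);rect(.045,.055,'deck',2000)
E
```

```text
3.55 [ 0.56310466 -0.00989284  0.2899818 ] [ 0.17728528 -0.69001149  0.64841973] -5.713292743250147e-07
roof [ 157  151   40   70 2095] [ 0.5733 -0.0934  0.0795] ((576.0439453125, -93.89276123046875), (36.64237976074219, 74.72305297851562), 83.70439910888672)
roof [ 236  151   35   70 2032] [ 0.5811 -0.0141  0.0796] ((584.1456909179688, -14.5548095703125), (35.90018844604492, 74.5235824584961), 84.6922378540039)
roof [ 310  151   40   70 2094] [0.5896 0.0652 0.0795] ((592.4453125, 65.05216217041016), (36.51364517211914, 74.75409698486328), 84.30288696289062)
bolt [169 180  11  11  90] [ 0.5715 -0.0931  0.0908] ((571.4797973632812, -93.37074279785156), (10.007144927978516, 9.955389976501465), 41.45222854614258)
bolt [248 180  11  11  84] [ 0.5796 -0.0138  0.0909] ((579.8908081054688, -13.87760066986084), (9.487507820129395, 10.037872314453125), 39.204444885253906)
bolt [327 181  11  10  82] [0.5881 0.0653 0.0909] ((588.2706909179688, 65.66175079345703), (9.834212303161621, 9.666940689086914), 74.43696594238281)
deck [  135   135   237    81 10443] [ 0.5758 -0.0131  0.0496] ((581.6439208984375, -14.075271606445312), (262.8597717285156, 93.3972396850586), 84.06375122070312)
```

View pics/w1.png

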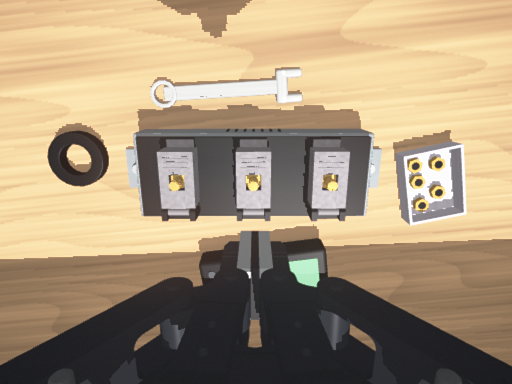

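The wrist view shows all three bolts, at px (174,183), (252,183) and (331,183), with the roof at 79.5 mm and bolt tops at 91 mm. It agrees with the top view to within 3 mm, so I average the two and start tapping.

```bash
cat >> h.py <<'E'
yaw=-.103;q=down(np.pi/2+yaw)
ex=np.array([np.cos(yaw),np.sin(yaw),0]);ey=np.array([-np.sin(yaw),np.cos(yaw),0]);c=np.array([.5815,-.013,0])
E
python3 - <<'E'
from h import *
for n,y in(('left',.08),('mid',0),('right',-.08)):
    b=c+y*ey
    r.move_straight(b+[0,0,.15],q,speed=.15) if n!='left' else r.reach(b+[0,0,.15],q)
    r.move_straight(b+[0,0,.124],speed=.08);r.hold(.2)
    f0=r.read_state()['contact_force'];hit=r.move_straight(b+[0,0,.106],speed=.015,max_force=10)
    r.hold(.15);s=r.read_state();print(n,hit,s['time_s'],s['eef_pos'],'tip z',s['eef_pos'][2]-.025,'dF',np.round(np.array(s['contact_force'])-f0,2))
    r.move_straight(b+[0,0,.15],speed=.1)
r.hold(.1);s=r.read_state();p,d=optics.get_image('top');P=cloud_world('top',d)
print(s['time_s'])
E
```

```text
left True 5.7667 [0.58979363 0.06660477 0.11680379] tip z 0.09180379339450084 dF [-2.2  -1.57  5.76]
mid True 8.4167 [ 0.58161557 -0.01303166  0.11683268] tip z 0.09183268383576404 dF [-1.44  0.82  5.68]
right True 11.3083 [ 0.57341496 -0.09263477  0.11063251] tip z 0.08563251255413099 dF [-1.72  0.79  6.87]
11.9583
```

The right bolt gave (6 mm); the left and middle bolts did not. Now I open to straddle the right cap, pinch it and check.

```bash
cat >> h.py <<'E'
hin=c-.08*ey+.032*ex+[0,0,.0785]
A,DZ=.052,-.0055; R=np.hypot(A,DZ);PH=np.arctan2(DZ,A)
def tcp(th): return hin-R*np.cos(PH+th)*ex+[0,0,R*np.sin(PH+th)+.006]
E
python3 - <<'E'
from h import *
g=tcp(0);print(g)
command_gripper(.062,25)
r.move_straight(g+[0,0,.06],q,speed=.12)
print(r.move_straight(g,speed=.06,max_force=8))
s=r.read_state();print(s['eef_pos'],s['contact_force'])
command_gripper(.0,25);r.hold(.2)
s=r.read_state();print(s['time_s'],s['grip_width'],s['grip_force'],s['eef_pos'],s['contact_force'])
p,d=optics.get_image('side');cv2.imwrite('pics/s2.png',cv2.resize(p[130:260,200:360,::-1],None,fx=4,fy=4))
E
```

```text
[ 0.55338056 -0.09051966  0.079     ]
False
[ 0.55366714 -0.09061751  0.07939897] [ 0.23038985  0.11051404 -0.65929118]
14.65 0.035581814789639954 31.005269028246403 [ 0.55354369 -0.09074849  0.07938094] [-2.43984597 -2.22370985  5.12892671]
```

View pics/s2.png

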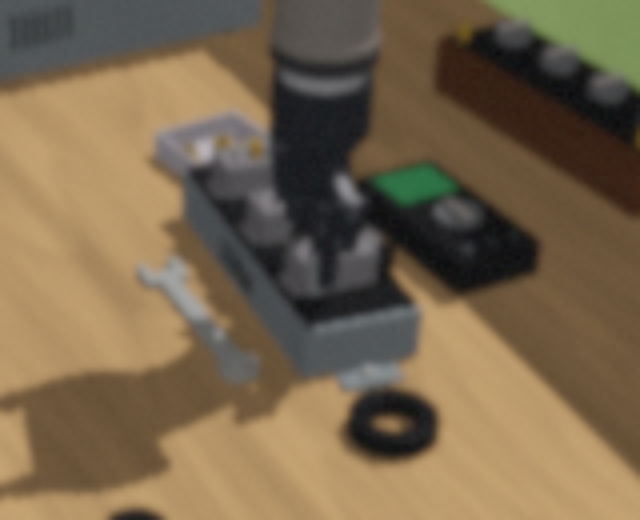

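The picture shows the fingers straddling the right cap (finger at about px (330,260)), and the grip width of 35.6 mm matches the cap. Now I lift along the arc.

```bash
python3 - <<'E'
from h import *
for th in np.linspace(0,1.4,9)[1:]:
    hit=r.move_straight(tcp(th),speed=.04,max_force=25)
    s=r.read_state();print(round(th,2),hit,np.round(s['contact_force'],1),round(s['grip_width'],4),round(s['grip_force'],1))
    if hit: break
r.hold(.3);s=r.read_state();print(s['time_s'],s['eef_pos'],tcp(1.4),s['contact_force'])
p,d=optics.get_image('side');np.savez('pics/s3.npz',p=p,d=d);cv2.imwrite('pics/s3.png',cv2.resize(p[130:260,200:360,::-1],None,fx=4,fy=4))
p,d=optics.get_image('wrist');cv2.imwrite('pics/w3.png',p[:,:,::-1])
E
```

```text
0.18 False [-0.6 -4.4 -1.3] 0.0355 29.5
0.35 False [-3.1 -4.2 -2.3] 0.0355 28.8
0.52 False [-2.3 -5.1 -2.3] 0.0353 28.1
0.7 False [-2.9 -4.3 -1.3] 0.0355 27.5
0.88 False [-4.4 -4.2 -1.8] 0.0358 26.8
1.05 False [-4.8 -4.5 -1.4] 0.0352 26.1
1.22 False [-5.6 -5.3 -0.9] 0.0357 25.5
1.4 False [-6.  -4.6 -0.8] 0.0355 25.3
18.0 [ 0.58918701 -0.09442193  0.13426082] [ 0.59092227 -0.09440018  0.13480857] [-5.7771069  -4.15514328 -1.46256096]
```

View pics/s3.png

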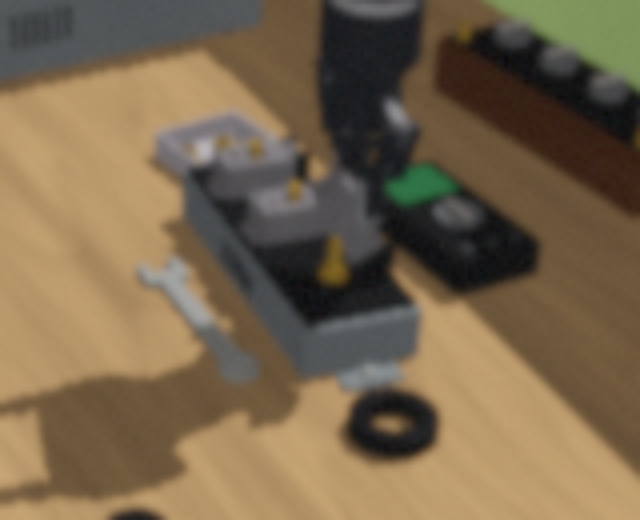

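View pics/w3.png

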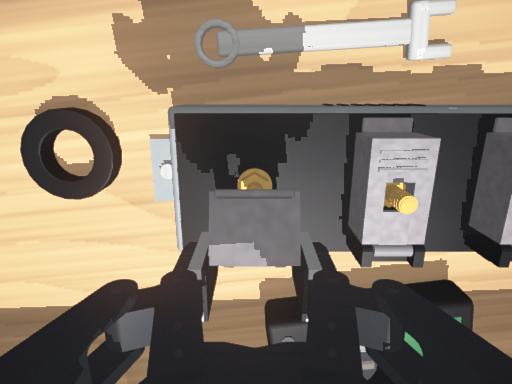

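The cap stands nearly upright between the pads. The bare bolt and nut show at side px (333,262) and wrist px (255,185). The middle and left caps are shut and the bystanders have not moved, so I hand it in.

```bash
python3 -c "
from workcell import r
r.hold(.3);s=r.read_state();print(s['time_s'],s['eef_pos'],s['grip_width'],s['grip_force']);print(r.finish_job())"
```

```text
18.4 [ 0.5892032  -0.09443324  0.13427347] 0.0352159373624476 25.338788218796253
the job is handed in; nothing more can be done
None
```

I tapped the bolts left to right and found the right one loose (it sank about 6 mm); I then lifted its cap to about 1.35 rad (estimated from the arm's pose), handed the job in at 18.4 s with the fingers still holding it, and the last pictures show the other two caps shut and nothing else moved.

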